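# Move a hot circuit board to the cooling rack with the lifter

### The arm

A 6-joint arm with a two-finger parallel gripper is mounted at the origin on the work surface. World frame = base frame: x ahead of the robot, y to its left, z up, the work surface at z = 0. Lengths are in m, angles in rad, forces in N, time in s.
With the tool pointing down it reaches from about 0.375 to 0.925 m from the base axis. Payload 5.7 kg.
Tool frame: the origin (TCP) lies between the finger pads; the fingertips stand 25 mm ahead of it and the grasp point (between the pads) lies 6 mm ahead of it (tcp_to_tips is the z of the fingertips in the tool frame, in m); z points along the fingers, y is the line along which they close (so a half turn about z gives the same grasp; the last joint's range is limited). The gripper opens to 85 mm and grips with 20 to 120 N. Pads are 22 mm wide; open, the fingers measure 114 mm over their backs; the gripper's body (76 mm by 85 mm) begins 54 mm behind the grasp point. The pads swing forward as they close: fully open they stand 13 mm farther back than shut.
Start: joints at [-0.115, 0.359, 1.51, -0, 1.272, -0.115], TCP at [0.6, -0, 0.256] pointing down, gripper open.
Joint ranges: [-2.97, 2.97], [-1.01, 2.36], [0.21, 2.38], [-0.96, 4.11], [0.2, 2.71], [-2.98, 2.98]. Speed limits (rad/s): [2.39, 2.39, 3.14, 3.14, 3.14, 3.14].

### API

Orientations are given as a rotation vector (axis times angle).
In Python, from station import move_pose, line_to, set_joints, open_gripper, gripper_close, hold, solve_ik, read_state, snapshot, camera_model, MotionError, close_job, tcp_to_tips gives the robot as it stands. The module is installed in compiled form; this text tells all that it offers. Calls block until the motion is done:
- move_pose(position, orientation): joint-space move of the TCP to a pose.
- line_to(position, feed=0.15, rot=None): straight line of the TCP; rot=None keeps the orientation; feed is the mean speed in m/s.
- set_joints(angles): joint-space move.
- open_gripper() and gripper_close(squeeze=None): open the fingers fully, or close them until they stop; squeeze is the grip in N (None keeps the last).
- hold(seconds).
- solve_ik(position, orientation): joint angles nearest the present ones, or None.
- read_state(): the state.
- snapshot(name): name is "scene" or "side" or "wrist"; returns the picture (480x640x3 uint8, red, green, blue); there is no depth.
- camera_model(name): a dict with "fx", "fy", "cx", "cy" (pixels), "R" (3x3) and "t" (3): a world point X has camera coordinates R X + t; the wrist camera has in their place "mount" (4x4, takes a point from camera to tool coordinates, whose origin is the TCP and whose axes are the flange's). Camera axes: x right, y down, z forward; pixel columns grow to the right and rows downward; lengths in m; the calibration is good to about 2 mm. A picture is of the moment at which its call begins: read the wrist's pose just before it. camera_model takes no time and is no camera call.
A pose or a line that the arm cannot do raises MotionError and nothing moves.
- close_job(): hands the job in; it is judged then, once.
The state is a dict: "clock": time; "joint_positions": joint angles; "joint_velocities": joint speeds; "tau": joint torques, N m; "ee_pos": TCP position; "orientation": TCP orientation; "ft_force": force on the tool from outside, world axes, zero at the start; "ft_torque": the same for the moment, N m; "width": finger opening in m; "grasp_force": force on a finger pad.
Only numpy, scipy, OpenCV 4.12 (cv2) and the standard library are available. Lean on these libraries where they do the work, as an engineer would, in place of code of your own. Each camera call takes 0.05 s, during which the arm holds its last target. There are 200 camera calls.

### The job

The circuit board on the preheater is hot: pick up the flat lifter, slide it under the board, lift the board and carry it level to the cooling rack, leaving it lying flat on both rails, centred and square to the rack. Then draw the lifter out, lay it flat on the green bench top clear of the rack and the preheater, and let go. Never touch the board with the gripper, do not let it fall, and leave everything else where it is.

Things in the scene. Friction and masses are not known exactly. Their poses are not given: they have to be found in the camera images.
- lifter: steel spatula with a wooden handle, 0.16 kg, lying blade down on the bench. Blade 130 mm long (along its x, free edge at +x), 64 mm wide, 3 mm thick. Origin: centre of the blade's underside; z up. From the blade's rear edge (x = -65 mm) a neck 18 mm wide rises steeply backward to the handle's front end at x = -84 mm, z = 41 mm
- lifter_grip (a point): grip point on the centre line of the lifter's handle: x = -115 mm, z = 49 mm in the lifter's frame. The handle is 16 mm wide (grip it across y), 24 mm high, and runs gently rising from x = -84 mm, z = 41 mm to x = -178 mm, z = 66 mm
- board: green circuit board 110 mm (its x) by 130 mm (its y), 3 mm thick, components on top up to 13 mm above its underside, 0.11 kg. Origin: centre of its underside; z up. It starts on the preheater's two bars, its x roughly along them
- preheater: fixed beige box, dark top plate 50 mm high, 150 mm (its x) by 170 mm (its y). Origin: centre of its underside, on the bench; z up. Two steel bars along its x, 12 mm wide, 92 mm apart between inner faces, reach 62 mm high; the board lies on them, so the channel under it is 92 mm wide, 12 mm high, open at both ends (+x, -x)
- rack: fixed aluminium rack: base 160 mm (its x) by 150 mm (its y), 6 mm thick, with two upright rails along its x, 150 mm long, 12 mm thick, 92 mm apart between inner faces, tops 55 mm above the bench; open at both ends. Origin: centre of the base's underside; z up. The board goes across both rails, its centre above the origin, its x along the rails, either way round
- reel: component reel lying flat, a white disc 178 mm across and 14 mm thick; origin under its centre; leave it alone
- tape_roll: roll of amber tape lying flat, 80 mm across, 19 mm high; origin under its centre; leave it alone
- solder_spool: metal solder spool standing on end, 60 mm across, 40 mm high; origin under its centre; leave it alone
- marker: black and grey marker pen lying down, 130 mm long, 13 mm thick, along its x; origin under its middle; leave it alone
- flux_bottle: amber bottle, 44 mm across, 110 mm high, upright; origin under its centre; leave it alone
- screwdriver: screwdriver lying along its x, about 170 mm long; leave it alone
- tin: round steel dish, 70 mm across, 30 mm high; origin under its centre; leave it alone
Things that resemble listed ones, but are neither listed nor needed, are in the scene too. Of the things that look like the board, the larger one is meant.

How it is judged:
By the outcome, as a careful person would: the job done as asked, in the order asked, and still so for the second after the job is handed in, with the robot touching nothing.
It also fails if it takes over 59 s, if anything falls off the work surface, if the arm or the gripper's body presses on something with over 40 N, if the wrist force passes 120 N, or if a joint passes its speed limit or range.

## Working session

There is one attempt and no reset: what is moved stays moved. The work goes in short steps, each a Python script; the robot and the scene stay as the last script left them, time stands still between calls to the robot, and variables do not carry over. Pictures are saved under pics/ and viewed, at most 10 in all, crops included, and the job is handed in when it is done.

```bash
mkdir -p pics; ls
python3 - <<'E'
from station import *
import cv2,numpy as np
for n in("scene","side"):
    cv2.imwrite(f"pics/{n}0.png",snapshot(n)[:,:,::-1]); m=camera_model(n); print(n,{k:np.round(v,3).tolist() for k,v in m.items()})
print(camera_model("wrist")); s=read_state(); print(s["clock"],s["ee_pos"],s["orientation"],tcp_to_tips)
E
```

```text
pics
scene {'fx': 589.598, 'fy': 589.598, 'cx': 310.454, 'cy': 242.098, 'R': [[0.184, 0.983, 0.019], [0.723, -0.122, -0.679], [-0.665, 0.139, -0.734]], 't': [-0.127, -0.334, 2.172]}
side {'fx': 506.871, 'fy': 506.871, 'cx': 323.769, 'cy': 233.114, 'R': [[0.794, -0.608, -0.017], [-0.404, -0.506, -0.762], [0.455, 0.612, -0.647]], 't': [-0.426, 0.293, 0.929]}
{'fx': 348.290474165631, 'fy': 348.290474165631, 'cx': 315.6663135731697, 'cy': 240.79038064230028, 'mount': array([[ 2.65551415e-04, -9.54663468e-01, -2.97687071e-01,
         7.65219116e-02],
       [ 9.99999168e-01,  6.29329460e-04, -1.12617135e-03,
        -1.52677721e-03],
       [ 1.26245789e-03, -2.97686524e-01,  9.54662841e-01,
        -1.16800571e-01],
       [ 0.00000000e+00,  0.00000000e+00,  0.00000000e+00,
         1.00000000e+00]])}
0.1 [5.99437950e-01 6.31814704e-05 2.55544475e-01] [-2.22052824e+00 -2.22053911e+00  1.60069326e-03] 0.025
```

View pics/scene0.png

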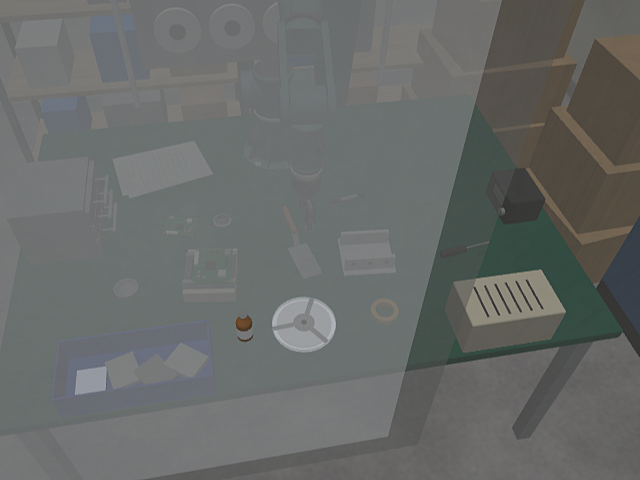

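View pics/side0.png

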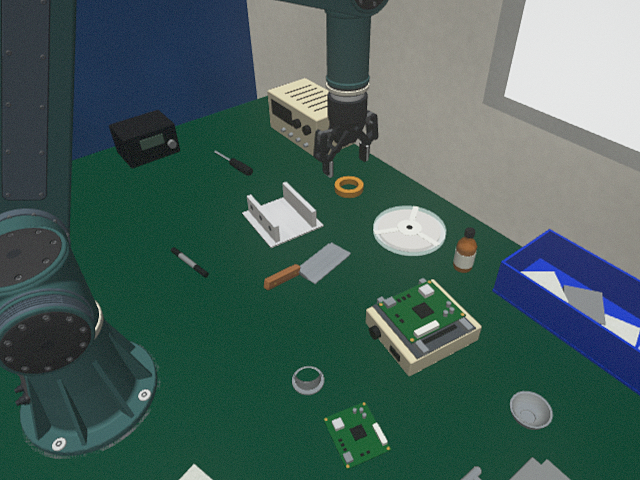

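The scene view is hazed by a panel. The side view is clear: lifter (308,265), rack (283,215), preheater with the large board (425,310). Things that could be confused:
- **Board:** large board on the preheater at (425,310), or small board on the bench at (357,435). I choose the large one.
- **Lifter:** only (308,265). The marker (190,262) and screwdriver (235,163) are different.
- **Rack:** (283,215), not the beige box at (300,110).

```bash
cat > h.py <<'E'
from station import *
import cv2,numpy as np
from scipy.spatial.transform import Rotation as Ro
def ray(m,px,pose=None):
    d=np.array([(px[0]-m["cx"])/m["fx"],(px[1]-m["cy"])/m["fy"],1.])
    if "mount" in m:
        R=Ro.from_rotvec(pose[1]).as_matrix(); M=np.array(m["mount"])
        return R@M[:3,3]+pose[0], R@M[:3,:3]@d
    R=np.array(m["R"]);t=np.array(m["t"]); return -R.T@t,R.T@d
def onz(m,px,z,pose=None):
    o,d=ray(m,px,pose); return o+d*(z-o[2])/d[2]
def tri(rays):
    A=0;b=0;Ps=[]
    for o,d in rays:
        P=np.eye(3)-np.outer(d,d)/(d@d);A=A+P;b=b+P@o
    x=np.linalg.solve(A,b); return x,max(np.linalg.norm(np.cross(x-o,d))/np.linalg.norm(d) for o,d in rays)
def down(yaw): # tool z down, tool x at yaw
    c,s=np.cos(yaw),np.sin(yaw); return Ro.from_matrix(np.array([[c,s,0],[s,-c,0],[0,0,-1]])).as_rotvec()
E
python3 - <<'E'
from h import *
m=camera_model("side")
for n,p,z in[("blade tip corners",(331,244),0),("",(350,254),0),("bladerear",(298,273),0),("",(317,283),0),("handle end",(266,283),.06),
 ("board",(436,280),.062),("",(472,306),.062),("",(408,345),.062),("",(374,308),.062),
 ("rackbase",(243,215),.006),("",(276,244),.006),("",(322,220),.006),("railtops",(248,196),.055),("",(277,214),.055),("",(284,184),.055),("",(315,208),.055),("reel",(409,228),.014),("bottle",(465,265),0),("tape",(349,188),0),("spool?",(308,385),0),("marker",(190,262),0),("drv",(235,163),0),("tin",(531,412),0),("small",(357,435),0)]:
    print(n,p,onz(m,p,z).round(3))
print(Ro.from_rotvec(read_state()["orientation"]).as_matrix().round(2).tolist())
E
```

```text
blade tip corners (331, 244) [0.597 0.05  0.   ]
 (350, 254) [ 0.61  -0.006  0.   ]
bladerear (298, 273) [ 0.477  0.018 -0.   ]
 (317, 283) [ 0.492 -0.034 -0.   ]
handle end (266, 283) [ 0.375 -0.015  0.06 ]
board (436, 280) [ 0.655 -0.228  0.062]
 (472, 306) [ 0.657 -0.321  0.062]
 (408, 345) [ 0.493 -0.311  0.062]
 (374, 308) [ 0.504 -0.206  0.062]
rackbase (243, 215) [0.484 0.276 0.006]
 (276, 244) [0.489 0.128 0.006]
 (322, 220) [0.632 0.132 0.006]
railtops (248, 196) [0.507 0.278 0.055]
 (277, 214) [0.524 0.17  0.055]
 (284, 184) [0.609 0.265 0.055]
 (315, 208) [0.611 0.131 0.055]
reel (409, 228) [ 0.775 -0.035  0.014]
bottle (465, 265) [ 0.793 -0.2   -0.   ]
tape (349, 188) [0.781 0.203 0.   ]
spool? (308, 385) [ 0.323 -0.232  0.   ]
marker (190, 262) [0.299 0.206 0.   ]
drv (235, 163) [0.598 0.516 0.   ]
tin (531, 412) [ 0.598 -0.515  0.   ]
small (357, 435) [ 0.331 -0.361  0.   ]
[[-0.0, 1.0, -0.0], [1.0, 0.0, 0.0], [0.0, -0.0, -1.0]]
```

Run:
```python
from h import *
import pickle
out=[]
for i,(x,y,z) in enumerate([(.5,-.13,.36),(.52,-.27,.36),(.5,.08,.36),(.5,.2,.36)]):
    try: move_pose([x,y,z],down(0.))
    except MotionError as e: print(i,e); continue
    hold(.15); s=read_state(); im=snapshot("wrist")[:,:,::-1]
    cv2.imwrite(f"pics/w{i}.png",im); out.append((i,s["ee_pos"],s["orientation"])); print(i,s["clock"],np.round(s["ee_pos"],4),np.round(s["joint_positions"],2))
pickle.dump(out,open("poses.pkl","wb"))
```

```text
0 1.4333 [ 0.5001 -0.1296  0.3595] [-0.39  0.16  1.53  0.    1.45  1.18]
1 2.2583 [ 0.52   -0.2688  0.36  ] [-0.6   0.26  1.39  0.    1.49  0.97]
2 3.775 [0.5005 0.079  0.3599] [ 0.02  0.14  1.55 -0.    1.45  1.59]
3 4.525 [0.5002 0.1989 0.3599] [ 0.25  0.19  1.49 -0.    1.46  1.82]
```

View pics/w0.png

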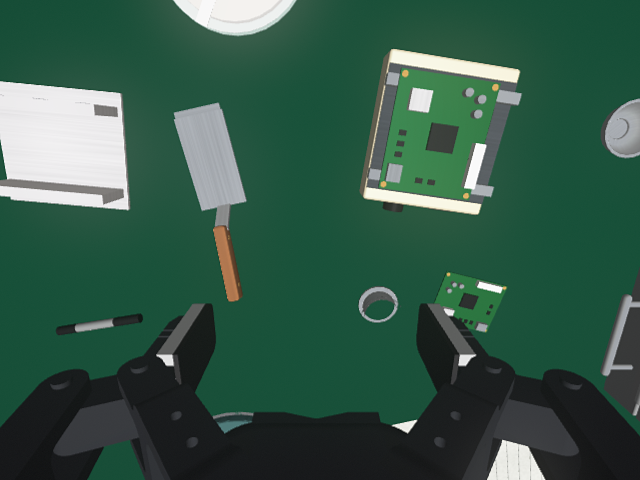

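View pics/w2.png

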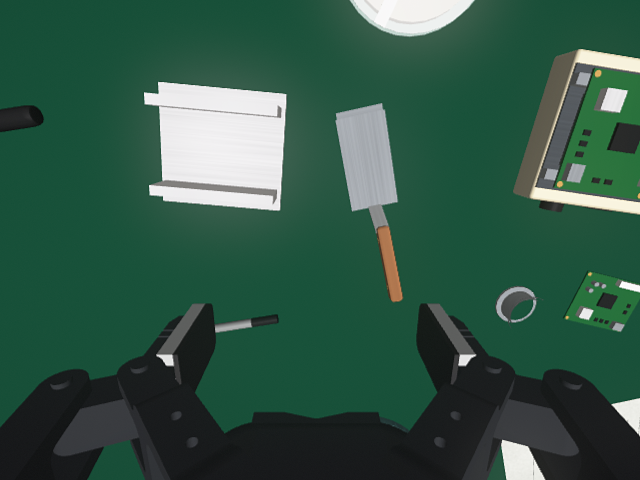

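w0/w2 show: lifter blade (210,155) with handle tip (235,298), the large board on the preheater (440,135) with bars running left to right (world ±y), and the rack (220,150 in w2) with rails along ±y. Next, a close mosaic with mask contours overlaid.

```bash
cat > seg.py <<'E'
from h import *
import pickle
P={i:(np.array(p),np.array(o)) for i,p,o in pickle.load(open("poses.pkl","rb"))}
W=camera_model("wrist")
I={i:cv2.imread(f"pics/w{i}.png") for i in P}
def big(mask,near=None):
    mask=cv2.morphologyEx(mask.astype(np.uint8),cv2.MORPH_CLOSE,np.ones((5,5)))
    mask=cv2.morphologyEx(mask,cv2.MORPH_OPEN,np.ones((3,3)))
    c,_=cv2.findContours(mask,cv2.RETR_EXTERNAL,cv2.CHAIN_APPROX_NONE); return sorted(c,key=cv2.contourArea,reverse=True)
def hsv(im): return [x.astype(int) for x in cv2.split(cv2.cvtColor(im,cv2.COLOR_BGR2HSV))]
E
python3 - <<'E'
from seg import *
for i,pts in {0:[(320,450),(440,110),(210,150),(228,260),(100,150)],2:[(366,155),(390,265),(220,150),(215,105),(215,190)]}.items():
    for p in pts: print(i,p,cv2.cvtColor(I[i],cv2.COLOR_BGR2HSV)[p[1]-1,p[0]-1])
for i in P:
    h,s,v=hsv(I[i])
    for n,mk in(("wood",(h<20)&(s>110)&(v>90)),("steel",(s<60)&(v>90)&(v<215)),("pcb",(h>45)&(h<75)&(v>100)&(s>100)),("bench",(h>60)&(h<85)&(s>100)&(v<95)==0)):
        for c in big(mk)[:4]:
            if cv2.contourArea(c)>300: r=cv2.minAreaRect(c); print(i,n,np.round(r[0]),np.round(r[1]),round(r[2]))
ms=[]
for i,(x,y) in{0:(350,40),1:(220,40),2:(130,70),3:(230,70)}.items():
    ms.append(cv2.resize(I[i][y:y+180,x:x+200],(400,300) if 0 else (400,360),interpolation=cv2.INTER_CUBIC)[:300])
cv2.imwrite("pics/mos.png",np.vstack([np.hstack(ms[:2]),np.hstack(ms[2:])]))
E
```

```text
0 (320, 450) [98 38 27]
0 (440, 110) [ 68 139 132]
0 (210, 150) [105  14 176]
0 (228, 260) [ 12 140 178]
0 (100, 150) [150   1 237]
2 (366, 155) [108  15 174]
2 (390, 265) [ 12 140 177]
2 (220, 150) [150   1 241]
2 (215, 105) [150   1 239]
2 (215, 190) [ 15   8 130]
0 wood [227. 263.] [76. 15.] 78
0 steel [212. 166.] [124.  49.] 75
0 steel [420. 135.] [108. 145.] 15
0 steel [496. 143.] [ 31. 127.] 11
0 steel [622. 128.] [58. 34.] 90
0 pcb [439. 135.] [ 99. 125.] 11
0 pcb [469. 299.] [62. 53.] 22
0 bench [320. 375.] [208. 639.] 90
0 bench [441. 137.] [143. 163.] 10
0 bench [ 65. 145.] [141. 118.] 5
0 bench [222. 201.] [198.  50.] 74
1 wood [123. 277.] [76. 20.] 78
1 steel [111. 179.] [125.  48.] 69
1 steel [516. 144.] [57. 55.] 90
1 steel [318. 152.] [133. 121.] 9
1 steel [371. 162.] [21. 83.] 10
1 pcb [313. 152.] [ 98. 116.] 9
1 pcb [344.  69.] [146.  57.] 24
1 pcb [315. 237.] [121.  43.] 0
1 pcb [375. 314.] [66. 49.] 13
1 bench [320. 240.] [479. 639.] 90
2 wood [389. 264.] [76. 13.] 79
2 steel [554. 124.] [ 43. 156.] 20
2 steel [368. 167.] [121.  50.] 81
2 steel [217. 189.] [127.  12.] 5
2 steel [451. 331.] [69. 13.] 54
2 pcb [606. 132.] [ 84. 124.] 8
2 pcb [604. 305.] [59. 59.] 28
2 bench [320. 391.] [176. 639.] 90
2 bench [579. 130.] [127. 163.] 2
2 bench [216. 146.] [152. 119.] 5
2 bench [373. 204.] [199.  51.] 82
3 wood [482. 263.] [76. 16.] 80
3 steel [458. 167.] [124.  51.] 85
3 steel [635. 150.] [ 34. 103.] 21
3 steel [451. 331.] [69. 13.] 54
3 steel [181. 331.] [12. 68.] 35
3 bench [320. 391.] [176. 639.] 90
3 bench [318. 148.] [140. 131.] 2
3 bench [462. 204.] [199.  52.] 85
3 bench [515.  18.] [ 36. 126.] 90
```

View pics/mos.png

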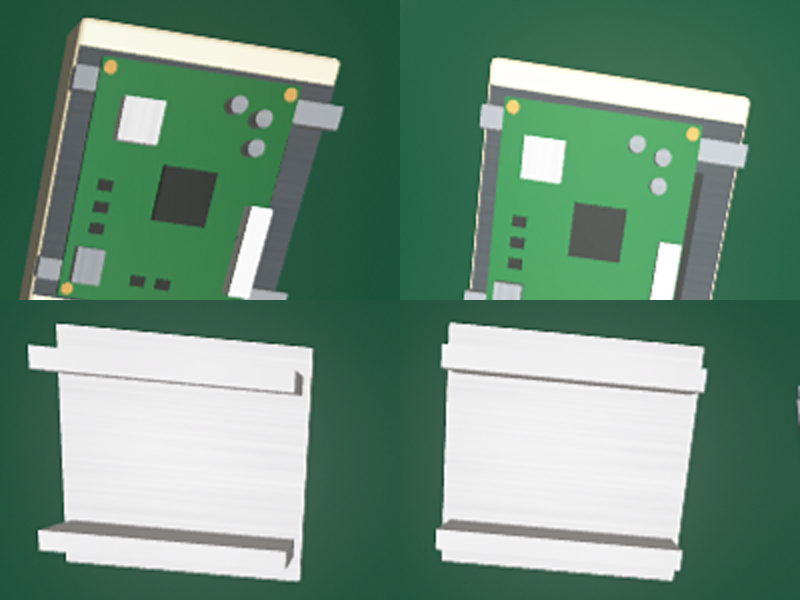

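The mosaic confirms the choice: the large board lies across two steel bars. The bar ends are at w0 (389,73) and (521,93), and the rack rail tops are visible. Now to triangulate.

```bash
cat > meas.py <<'E'
from seg import *
def refine(mask,q,tol=5):
    cs=big(mask); pts=np.vstack(cs)[:,0].astype(float); q=np.array(q,float); L=[]
    for k in range(4):
        a,b=q[k],q[(k+1)%4]; u=(b-a)/np.linalg.norm(b-a); n=np.array([-u[1],u[0]]); r=pts-a
        t=r@u/np.linalg.norm(b-a); sel=pts[(abs(r@n)<tol)&(t>.1)&(t<.9)]
        vx,vy,x,y=cv2.fitLine(sel.astype(np.float32),cv2.DIST_HUBER,0,.01,.01).ravel(); L.append(np.cross([x,y,1],[x+vx,y+vy,1]))
    return np.array([(lambda c:c[:2]/c[2])(np.cross(L[k-1],L[k])) for k in range(4)])
def tri2(i,a,j,b): return [tri([ray(W,p,P[i]),ray(W,r,P[j])]) for p,r in zip(a,b)]
def show(n,T):
    print(n); [print("  ",x.round(4),"res",round(e,4)) for x,e in T]; return np.array([x for x,e in T])
def steel(i): h,s,v=hsv(I[i]); return (s<60)&(v>90)
def pcb(i): h,s,v=hsv(I[i]); return (h>45)&(h<75)&(v>100)&(s>100)
b0=refine(steel(0),[(174,118),(219,103),(246,201),(203,210)]); b2=refine(steel(2),[(336,119),(382,104),(397,202),(352,211)])
B=show("blade fl fr rr rl",tri2(0,b0,2,b2))
p0=refine(pcb(0),[(401,68),(501,84),(471,201),(379,187)]); p1=refine(pcb(1),[(272,89),(372,104),(353,215),(256,201)])
print(p0.round(1).tolist(),p1.round(1).tolist())
D=show("board",tri2(0,p0,1,p1))
o=lambda pts,x,y:[(x+p[0]/2,y+p[1]/2) for p in pts]
S=show("preheater bar (far): L out,L in,R out,R in",tri2(0,o([(78,65),(73,87),(342,105),(336,130)],350,40),1,o([(82,103),(80,127),(346,143),(342,165)],220,40)))
K=show("rack far rail L out,L in,R out,R in; near rail L in,L out,R out",tri2(2,o([(29,345),(29,369),(302,371),(295,392),(39,530),(39,551),(288,567)],130,70),3,o([(43,344),(42,368),(306,369),(305,391),(38,527),(37,549),(280,569)],230,70)))
def wood(i):
    h,s,v=hsv(I[i]); c=max(big((h<20)&(s>110)&(v>90)),key=cv2.contourArea); bx=cv2.boxPoints(cv2.minAreaRect(c)); bx=bx[np.argsort(bx[:,1])]; return [bx[:2].mean(0),bx[2:].mean(0)]
H=show("handle front,rear",tri2(0,wood(0),2,wood(2)))
for n,Q in(("blade",B),("board",D)):
    print(n,"ctr",Q.mean(0).round(4),"sides",[round(np.linalg.norm(Q[k]-Q[(k+1)%4]),4) for k in range(4)],
     "yaw fwd",np.degrees(np.arctan2(*((Q[0]+Q[1]-Q[2]-Q[3])[[1,0]]))).round(2),"yaw lr",np.degrees(np.arctan2(*((Q[1]+Q[2]-Q[0]-Q[3])[[1,0]]))).round(2))
E
python3 meas.py
```

```text
blade fl fr rr rl
   [0.5966 0.0557 0.0023] res 0.0001
   [ 0.6097 -0.0063  0.0008] res 0.0
   [ 0.4826 -0.0325  0.0018] res 0.0007
   [0.4688 0.0291 0.0027] res 0.0008
[[401.6, 68.0], [499.8, 83.2], [467.7, 199.3], [378.6, 186.8]] [[272.7, 88.2], [370.4, 103.0], [351.0, 215.3], [261.4, 202.9]]
board
   [ 0.6395 -0.2208  0.0635] res 0.0
   [ 0.6246 -0.3282  0.0641] res 0.0
   [ 0.4971 -0.311   0.0629] res 0.0
   [ 0.5124 -0.203   0.065 ] res 0.0002
preheater bar (far): L out,L in,R out,R in
   [ 0.6358 -0.2077  0.0622] res 0.0005
   [ 0.6242 -0.2059  0.0618] res 0.0002
   [ 0.6158 -0.3544  0.0612] res 0.0001
   [ 0.6035 -0.3529  0.062 ] res 0.0007
rack far rail L out,L in,R out,R in; near rail L in,L out,R out
   [0.4568 0.2713 0.1056] res 0.0001
   [0.4433 0.2722 0.1079] res 0.0001
   [0.4363 0.1204 0.0913] res 0.0004
   [0.4286 0.1232 0.106 ] res 0.0001
   [0.342  0.2799 0.1107] res 0.0007
   [0.3285 0.2809 0.1128] res 0.0004
   [0.3099 0.1318 0.1045] res 0.0007
handle front,rear
   [ 0.4586 -0.0052  0.0442] res 0.0001
   [ 0.3657 -0.0245  0.0697] res 0.0001
blade ctr [0.5394 0.0115 0.0019] sides [np.float64(0.0634), np.float64(0.1298), np.float64(0.0632), np.float64(0.1305)] yaw fwd 11.7 yaw lr -77.72
board ctr [ 0.5684 -0.2658  0.0639] sides [np.float64(0.1085), np.float64(0.1287), np.float64(0.1091), np.float64(0.1283)] yaw fwd -7.85 yaw lr -97.99
```

```bash
sed -i 's/(29,345),(29,369),(302,371),(295,392),(39,530),(39,551),(288,567)\],130,70/(29,345),(29,369),(302,371),(295,392),(39,530),(39,551),(288,567)],130,-80/; s/(280,569)\],230,70/(280,569)],230,-80/' meas.py
cat >> meas.py <<'E'
far=(K[0]+K[1]-K[2]-K[3])/2; print("rack rail yaw",np.degrees(np.arctan2(far[1],far[0])),np.linalg.norm(far),"near",np.degrees(np.arctan2(*((K[5]-K[6])[[1,0]]))))
f=K[:4].mean(0); n=(K[5]+K[6])/2; u=far/np.linalg.norm(far); w=np.array([-u[1],u[0],0]); print("ctr from far",f+w*.052,"from near outer",n-w*.058, "ctr mid of outer", (((K[0]+K[2])/2+n)/2))
# base quad on z=.006
for i,q in((2,[(158,82),(286,94),(280,210),(163,200)]),(3,[(254,82),(381,94),(368,210),(251,201)])):
    hh,s,v=hsv(I[i]); c=[onz(W,p,.006,P[i]) for p in refine((s<40)&(v>90),q,3)]; c=np.array(c); print("base",c.mean(0).round(4),c.round(3).tolist())
E
python3 meas.py | sed -n '/rack far/,$p'
```

```text
rack far rail L out,L in,R out,R in; near rail L in,L out,R out
   [0.6169 0.2712 0.055 ] res 0.0
   [0.6042 0.2721 0.0571] res 0.0
   [0.6045 0.1203 0.0382] res 0.0003
   [0.592  0.1231 0.0544] res 0.0
   [0.5144 0.2796 0.0569] res 0.0007
   [0.5017 0.2807 0.0585] res 0.0004
   [0.4884 0.1317 0.0482] res 0.0008
handle front,rear
   [ 0.4586 -0.0052  0.0442] res 0.0001
   [ 0.3657 -0.0245  0.0697] res 0.0001
blade ctr [0.5394 0.0115 0.0019] sides [np.float64(0.0634), np.float64(0.1298), np.float64(0.0632), np.float64(0.1305)] yaw fwd 11.7 yaw lr -77.72
board ctr [ 0.5684 -0.2658  0.0639] sides [np.float64(0.1085), np.float64(0.1287), np.float64(0.1091), np.float64(0.1283)] yaw fwd -7.85 yaw lr -97.99
rack rail yaw 85.29497964956721 0.1507757485030077 near 84.90466231030497
ctr from far [0.55268214 0.20090211 0.05115601] from near outer [0.5527543  0.20141434 0.05334772] ctr mid of outer [0.55288736 0.20093875 0.04995927]
base [0.5526 0.2023 0.006 ] [[0.634, 0.275, 0.006], [0.62, 0.116, 0.006], [0.471, 0.13, 0.006], [0.485, 0.288, 0.006]]
base [0.5527 0.2027 0.006 ] [[0.634, 0.276, 0.006], [0.62, 0.117, 0.006], [0.471, 0.13, 0.006], [0.486, 0.288, 0.006]]
```

```bash
python3 - <<'E'
from h import *
from seg import W,P
m=camera_model("scene")
for p in((100,262),(115,230),(20,262)): print("box bottom",p,onz(m,p,0).round(3))
for p in((95,158),(78,185)): print("box top",p,[onz(m,p,z).round(3).tolist() for z in(.1,.2)])
for z in (.05,.12): print("w0 handle",onz(W,(607,372),z,P[0]).round(3),onz(W,(630,297),z,P[0]).round(3))
def yv(a): return down(np.radians(a))
def grip(c,yaw,zu,off): # TCP for lifter origin at c, underside zu
    u=np.array([np.cos(np.radians(yaw)),np.sin(np.radians(yaw))]); g=np.array(c)+u*(off-.115); return [*g,zu+.055]
for n,a in dict(pick=((.5394,.0115),11.8,0,0),pre=((.5684,-.2658),82.1,.054,-.18),ins=((.5684,-.2658),82.1,.054,-.008),rack=((.5527,.202),85,.05,-.008),out=((.5527,.202),85,.05,-.18)).items():
    q=solve_ik(grip(*a),yv(a[1])); print(n,np.round(grip(*a),3),None if q is None else np.round(q,2))
E
python3 -c "
import cv2;im=cv2.imread('pics/w1.png');cv2.imwrite('pics/w1c.png',im[60:400,240:640])"
```

```text
box bottom (100, 262) [ 0.443 -0.605  0.   ]
box bottom (115, 230) [ 0.313 -0.565  0.   ]
box bottom (20, 262) [ 0.403 -0.842  0.   ]
box top (95, 158) [[0.063, -0.617, 0.1], [0.193, -0.585, 0.2]]
box top (78, 185) [[0.192, -0.662, 0.1], [0.312, -0.627, 0.2]]
w0 handle [ 0.241 -0.553  0.05 ] [ 0.362 -0.553  0.05 ]
w0 handle [ 0.296 -0.483  0.12 ] [ 0.397 -0.484  0.12 ]
pick [ 0.427 -0.012  0.055] [-0.19  0.44  2.08 -0.    0.62  1.17]
pre [ 0.528 -0.558  0.109] [-0.9   0.73  1.23  0.    1.19 -0.77]
ins [ 0.551 -0.388  0.109] [-0.72  0.61  1.48 -0.    1.05 -0.58]
rack [0.542 0.079 0.105] [ 0.02  0.47  1.78 -0.    0.89  0.11]
out [ 0.527 -0.092  0.105] [-0.3   0.45  1.81 -0.    0.88 -0.21]
```

View pics/w1c.png

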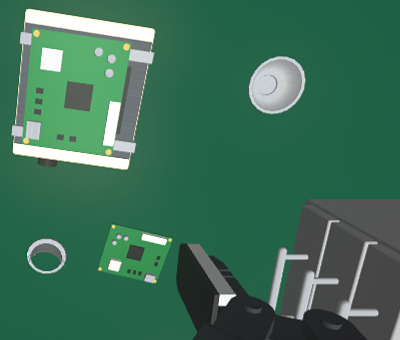

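The crop shows the tin (275,85) and the drawer box corner (300,205, world about (.44,-.60)). Entry from -y clears both, so I pick the lifter with the camera facing the blade.

```bash
cat >> h.py <<'E'
def yv(a): return down(np.radians(a))
def grip(c,yaw,zu,off): # TCP for lifter origin at c (+off along yaw), underside zu
    u=np.array([np.cos(np.radians(yaw)),np.sin(np.radians(yaw))]); g=np.array(c)+u*(off-.115); return np.array([*g,zu+.055])
def proj(m,X,pose):
    M=np.array(m["mount"]);R=Ro.from_rotvec(pose[1]).as_matrix()
    c=M[:3,:3].T@(R.T@(np.array(X)-pose[0])-M[:3,3]); return np.array([m["cx"]+m["fx"]*c[0]/c[2],m["cy"]+m["fy"]*c[1]/c[2]])
def shot(name,n="wrist"):
    s=read_state(); im=snapshot(n)[:,:,::-1].copy(); cv2.imwrite(f"pics/{name}.png",im); return im,(np.array(s["ee_pos"]),np.array(s["orientation"]))
def st(): s=read_state(); print("t",round(s["clock"],2),"w",round(s["width"],4),"g",round(s["grasp_force"],1),"F",np.round(s["ft_force"],2),"T",np.round(s["ft_torque"],2),np.round(s["ee_pos"],4))
E
python3 - <<'E'
from h import *
L=((.5394,.0115),11.8); g=grip(*L,0,0)
move_pose(g+[0,0,.10],yv(11.8)); line_to(g,.1); st()
gripper_close(100); st()
line_to(g+[0,0,.08],.12); hold(.2); st()
im,po=shot("lift"); shot("lift_s","side")
W=camera_model("wrist"); Rt=Ro.from_rotvec(po[1]).as_matrix()
for x,y in((.065,.032),(.065,-.032),(-.065,-.032),(-.065,.032)):
    X=po[0]+Rt@np.array([.115+x,-y,.055-.003]); print(X.round(4),proj(W,X,po).round(1))
E
```

```text
t 6.89 w 0.0854 g 0.0 F [-0.39 -0.84  0.95] T [ 0.02 -0.03  0.03] [ 0.4272 -0.012   0.0554]
t 7.53 w 0.015 g 97.3 F [0.56 1.78 2.12] T [ 0.28 -0.08  0.1 ] [ 0.427  -0.0119  0.0551]
t 8.55 w 0.0145 g 97.4 F [-0.65  0.29 -1.47] T [ 0.01  0.08 -0.04] [ 0.4262 -0.0119  0.1343]
[0.5958 0.0562 0.082 ] [ 231.5 -164.7]
[ 0.6089 -0.0064  0.0819] [ 403.6 -164.9]
[ 0.4816 -0.033   0.0822] [383.1 185.4]
[0.4685 0.0296 0.0822] [250.9 185.4]
```

View pics/lift.png

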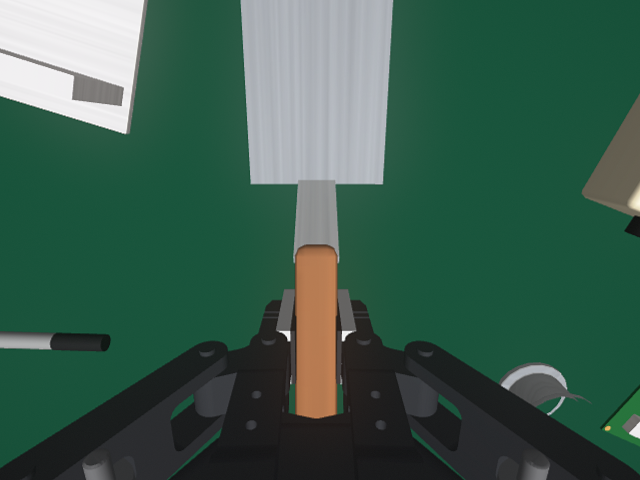

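The lifter is gripped true: rear blade corners at (251,184) and (383,184), against predicted (250.9,185.4) and (383.1,185.4). I'll check the tip height with the side view.

Run:
```python
from h import *
from meas import refine,hsv
m=camera_model("side"); R=np.array(m["R"]);t=np.array(m["t"])
X=np.array([[.5958,.0562,.082],[.6089,-.0064,.0819],[.4816,-.033,.0822],[.4685,.0296,.0822]])
def pr(x): c=R@x+t; return np.array([m["cx"]+m["fx"]*c[0]/c[2],m["cy"]+m["fy"]*c[1]/c[2]])
q=np.array([pr(x) for x in X]); print(q.round(1).tolist())
im=cv2.imread("pics/lift_s.png"); h,s,v=hsv(im)
r=refine((s<70)&(v>90),q,5); print(r.round(1).tolist())
print([(r[k]-q[k]).round(1).tolist() for k in range(4)], "dpx/dz",(pr(X[0]+[0,0,.001])-q[0]).round(2))
# calib check: resting blade in side0, same treatment
X0=X.copy(); X0[:,2]=.003; X0[:,:2]=[[.5961,.0562],[.6091,-.0064],[.4818,-.033],[.4687,.0296]]
q=np.array([pr(x) for x in X0]); im=cv2.imread("pics/side0.png"); h,s,v=hsv(im); r=refine((s<70)&(v>90),q,5)
print("rest",[(r[k]-q[k]).round(1).tolist() for k in range(4)])
```

```text
blade fl fr rr rl
   [0.5968 0.0562 0.0023] res 0.0001
   [ 0.6099 -0.0059  0.0008] res 0.0
   [ 0.4828 -0.0321  0.0018] res 0.0007
   [0.469  0.0296 0.0027] res 0.0008
[[401.6, 68.0], [499.8, 83.2], [467.7, 199.3], [378.6, 186.8]] [[272.7, 88.2], [370.4, 103.0], [351.0, 215.3], [261.4, 202.9]]
board
   [ 0.6397 -0.2204  0.0636] res 0.0
   [ 0.6248 -0.3278  0.064 ] res 0.0
   [ 0.4973 -0.3106  0.0628] res 0.0
   [ 0.5126 -0.2026  0.065 ] res 0.0002
preheater bar (far): L out,L in,R out,R in
   [ 0.636  -0.2073  0.0623] res 0.0005
   [ 0.6244 -0.2055  0.0618] res 0.0002
   [ 0.616  -0.354   0.0612] res 0.0001
   [ 0.6037 -0.3525  0.062 ] res 0.0007
rack far rail L out,L in,R out,R in; near rail L in,L out,R out
   [0.6171 0.2716 0.0551] res 0.0
   [0.6044 0.2725 0.0571] res 0.0
   [0.6047 0.1207 0.0382] res 0.0003
   [0.5922 0.1235 0.0544] res 0.0
   [0.5146 0.28   0.0569] res 0.0007
   [0.5019 0.2811 0.0586] res 0.0004
   [0.4886 0.1321 0.0481] res 0.0008
handle front,rear
   [ 0.4588 -0.0048  0.0441] res 0.0001
   [ 0.3659 -0.0241  0.0696] res 0.0001
blade ctr [0.5396 0.0119 0.0019]
[... 290 characters left out ...]
4721914 0.1507687551684985 near 84.90364502814606
ctr from far [0.5528808  0.2013062  0.05119061] from near outer [0.55295265 0.20182165 0.05334397] ctr mid of outer [0.55308675 0.20134485 0.04997568]
base [0.5529 0.2027 0.006 ] [[0.634, 0.275, 0.006], [0.62, 0.117, 0.006], [0.471, 0.13, 0.006], [0.486, 0.289, 0.006]]
base [0.5529 0.2032 0.006 ] [[0.634, 0.276, 0.006], [0.62, 0.118, 0.006], [0.471, 0.13, 0.006], [0.486, 0.289, 0.006]]
[[328.7, 216.5], [350.2, 227.7], [312.0, 257.9], [290.1, 245.0]]
[[325.1, 214.7], [351.0, 227.1], [311.7, 258.2], [296.9, 244.2]]
[[-3.6, -1.8], [0.8, -0.7], [-0.3, 0.3], [6.8, -0.8]] dpx/dz [-0.   -0.34]
rest [[0.4, -0.5], [1.4, -0.6], [0.2, 0.3], [4.6, -2.7]]
```

Run:
```python
from h import *
B=((.5684,-.2656),82.1)
s=read_state(); p=np.array(s["ee_pos"]); line_to([p[0],p[1],.25],.2)
a=grip(*B,.0545,-.15)
move_pose(a+[0,0,.14],yv(82.1)); line_to(a,.12); hold(.2); st(); shot("pre_s","side")
F0=np.array(read_state()["ft_force"])
for off in(-.11,-.06,-.03,-.008):
    line_to(grip(*B,.0545,off),.07); s=read_state(); dF=np.array(s["ft_force"])-F0; print(off,dF.round(2))
    if np.linalg.norm(dF)>6: print("STOP"); break
st(); shot("ins"); shot("ins_s","side")
```

```text
t 12.8 w 0.0148 g 97.4 F [-0.2   0.56 -1.37] T [-0.09  0.08  0.01] [ 0.5323 -0.5284  0.1104]
-0.11 [-0.45  0.27  0.23]
-0.06 [ 1.01 -0.13  0.42]
-0.03 [-0.44  0.28  0.05]
-0.008 [-0.23  1.16  1.02]
t 15.48 w 0.0147 g 97.4 F [-0.59  0.86 -0.96] T [-0.12  0.04  0.04] [ 0.5516 -0.3869  0.1095]
```

```bash
python3 -c "
import cv2,numpy as np
a=cv2.imread('pics/ins.png');b=cv2.imread('pics/ins_s.png');c=cv2.imread('pics/pre_s.png')
r=np.hstack([cv2.resize(c[180:380,330:597],(400,300)),cv2.resize(b[180:380,330:597],(400,300))])
cv2.imwrite('pics/m2.png',np.vstack([np.hstack([cv2.resize(a,(400,300)),cv2.resize(a[:240,160:480],(400,300))]),r]))"
```

```text
(no output)
```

View pics/m2.png

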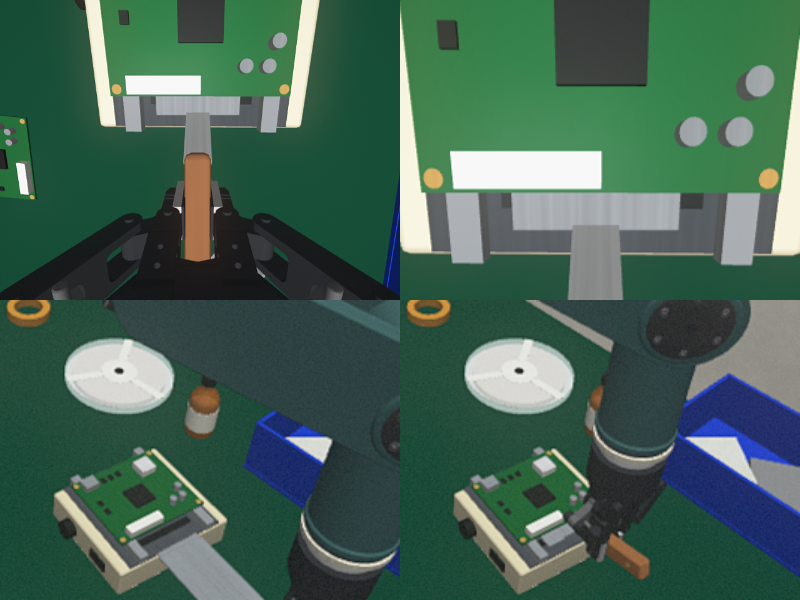

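The blade sits centred under the board (upper crops), and the board hasn't shifted. Lifting and carrying.

```bash
cat > edge.py <<'E'
from h import *
def nearedge(name):
    im,po=shot(name); h,s,v=[x.astype(int) for x in cv2.split(cv2.cvtColor(im,cv2.COLOR_BGR2HSV))]
    mk=cv2.morphologyEx(((h<32)&(h>10)&(s>90)&(v>130)).astype(np.uint8),cv2.MORPH_OPEN,np.ones((3,3))) # gold corner holes
    n,_,stt,c=cv2.connectedComponentsWithStats(mk[:240]); W=camera_model("wrist")
    R=Ro.from_rotvec(po[1]).as_matrix()
    for k in range(1,n):
        if 25<stt[k,4]<400 and .7<stt[k,2]/stt[k,3]<1.4: print(name,"hole px",c[k].round(1),stt[k,4])
    return im,po
E
python3 - <<'E'
from edge import *
B=((.5684,-.2656),82.1); K=((.5528,.2025),85.0)
nearedge("e0")
line_to(grip(*B,.066,-.008),.03); st()
line_to(grip(*B,.145,-.008),.06); hold(.2); st(); nearedge("e1")
line_to(grip(*K,.145,-.008),.12,yv(85.0)); hold(.3); st(); nearedge("e2")
shot("carry_s","side")
E
```

```text
e0 hole px [185.5 140.8] 204
e0 hole px [454.  140.7] 198
e0 hole px [ 34.4 192.7] 52
t 16.17 w 0.0146 g 97.5 F [-0.23 -0.3  -2.69] T [-0.28  0.08 -0.03] [ 0.5515 -0.3875  0.1212]
t 17.83 w 0.0143 g 97.5 F [-1.06  0.95 -2.93] T [-0.36  0.05  0.01] [ 0.5514 -0.3873  0.1996]
e1 hole px [190.8 141.1] 187
e1 hole px [452.  141.1] 191
e1 hole px [ 28.4 167. ] 27
e1 hole px [112.5 176.1] 26
t 22.23 w 0.0149 g 97.4 F [ 0.04  0.15 -3.05] T [-0.26  0.   -0.02] [0.5421 0.0799 0.2   ]
e2 hole px [190.8 141.2] 186
e2 hole px [452.  141.1] 188
```

Run:
```python
from h import *
W=camera_model("wrist"); im,po=shot("e3")
for nm,h,z,pp in(("e3",[(190.8,141.2),(452,141.1)],po[0][2]-.055+.006,po),("e0",[(185.5,140.8),(454,140.7)],.065,(np.array([.5516,-.3869,.1095]),yv(82.1)))):
    a,b=[onz(W,p,z,pp) for p in h]; d=b-a; yaw=np.degrees(np.arctan2(d[1],d[0]))+90; u=np.array([np.cos(np.radians(yaw)),np.sin(np.radians(yaw))])
    mid=(a+b)[:2]/2; print(nm,"spacing",np.linalg.norm(d).round(4),"yaw",yaw.round(2),"mid",mid.round(4),"ctr(if 51 inset)",(mid+.051*u).round(4))
print(Ro.from_rotvec(po[1]).as_matrix()[:2,0])
```

```text
e3 spacing 0.1196 yaw 85.04 mid [0.5492 0.152 ] ctr(if 51 inset) [0.5536 0.2029]
e0 spacing 0.1195 yaw 82.14 mid [ 0.5616 -0.3149] ctr(if 51 inset) [ 0.5686 -0.2643]
[0.08719556 0.99619121]
```

The board reads (.5535,.2019) at yaw 85.0, against the rack centre (.5528,.2025). Lowering.

```bash
python3 - <<'E'
from edge import *
K=((.5524,.2027),85.0)
line_to(grip(*K,.062,-.008),.06); st()
line_to(grip(*K,.0435,-.008),.02); hold(.2); st()
im,po=nearedge("d0"); F0=np.array(read_state()["ft_force"])
for off in(-.05,-.10,-.165):
    line_to(grip(*K,.0435,off),.06); print(off,(np.array(read_state()["ft_force"])-F0).round(2))
hold(.1); st(); shot("out"); shot("out_s","side")
E
python3 -c "
import cv2,numpy as np
a=cv2.imread('pics/out.png');b=cv2.imread('pics/out_s.png')
cv2.imwrite('pics/m3.png',np.hstack([cv2.resize(a,(400,300)),cv2.resize(b[130:330,180:447],(400,300))]))"
```

```text
t 23.91 w 0.0144 g 97.4 F [ 0.02 -0.24 -3.84] T [-0.35  0.01 -0.05] [0.542  0.0802 0.1174]
t 25.18 w 0.0145 g 97.4 F [ 0.96  0.17 -1.28] T [-0.15  0.02 -0.03] [0.5418 0.0802 0.0986]
d0 hole px [183.8 141.6] 211
d0 hole px [458.8 141.6] 209
-0.05 [-0.92  0.47 -1.27]
-0.1 [-0.36  1.29 -0.39]
-0.165 [-0.62  0.22 -0.18]
t 28.4 w 0.0147 g 97.4 F [-0.18 -0.37 -1.19] T [-0.1   0.03 -0.01] [ 0.528  -0.0759  0.0985]
```

View pics/m3.png

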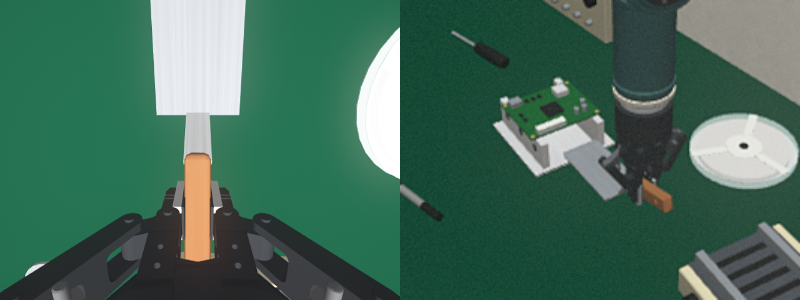

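Board rests on both rails (right panel, board at (550,110)). The blade tip is out at (565,150). Now laying the lifter back where it was, then verifying from above.

Run:
```python
from edge import *
import pickle
K=((.5524,.2027),85.0); L=((.5394,.0115),11.8)
line_to(grip(*K,.0435,-.2),.1); line_to(grip(*K,.13,-.2),.15)
move_pose(grip(*L,.13,0),yv(11.8)); line_to(grip(*L,.02,0),.12); line_to(grip(*L,.0003,0),.02); hold(.1); st()
open_gripper(); st()
line_to(grip(*L,.15,0),.15)
move_pose([.5,.08,.36],yv(0)); hold(.2); im,po=shot("f2"); 
move_pose([.5,.2,.36],yv(0)); hold(.2); im,po3=shot("f3"); st()
pickle.dump((po,po3),open("fp.pkl","wb"))
a=cv2.imread("pics/f2.png"); b=cv2.imread("pics/f3.png")
cv2.imwrite("pics/m4.png",np.hstack([cv2.resize(a,(400,300)),cv2.resize(b[60:260,190:457],(400,300))]))
```

```text
t 33.31 w 0.0146 g 98.0 F [-1.82  0.02  0.71] T [-0.01  0.27  0.01] [ 0.4267 -0.012   0.0554]
t 33.99 w 0.0851 g 0.0 F [-0.38 -0.48 -0.58] T [-0.01 -0.04  0.06] [ 0.4268 -0.012   0.0553]
t 36.99 w 0.0855 g 0.0 F [-1.03 -0.31 -0.02] T [-0.01 -0.03 -0.02] [0.5001 0.1989 0.36  ]
```

View pics/m4.png

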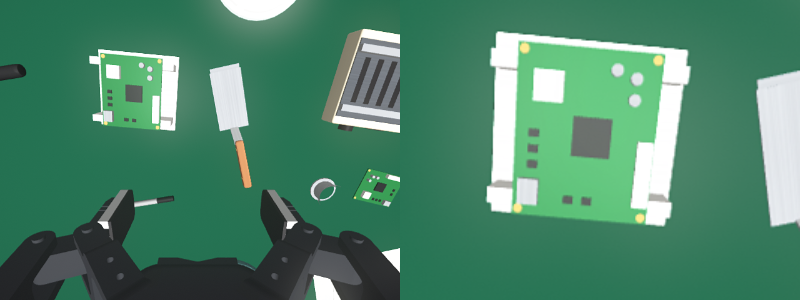

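The board lies across both rails (f3 crop, holes (525,48), (658,60), (640,218), (517,208)), and the lifter lies flat where it started. I'll check the centring numerically.

```bash
python3 - <<'E' | tail -4
from h import *
import pickle
W=camera_model("wrist"); po,po3=pickle.load(open("fp.pkl","rb"))
a=cv2.imread("pics/f3.png"); h,s,v=[x.astype(int) for x in cv2.split(cv2.cvtColor(a,cv2.COLOR_BGR2HSV))]
n,_,S,c=cv2.connectedComponentsWithStats(((h<34)&(h>10)&(s>70)&(v>150)).astype(np.uint8)[:260])
H=[]
for q in((273.4,92),(362.2,100),(350.2,205.5),(268.1,198.9)):
    k=1+np.argmin(np.linalg.norm(c[1:]-q,axis=1)); print(q,c[k].round(1),S[k,4]); H.append(onz(W,c[k],.058,po3))
H=np.array(H); d=H[0]+H[3]-H[1]-H[2]; e=H[0]+H[1]-H[2]-H[3]
print("ctr",H.mean(0).round(4),"yaw",np.degrees(np.arctan2(d[1],d[0])).round(2),np.degrees(np.arctan2(e[1],e[0])).round(2)+90,[np.linalg.norm(H[k]-H[k-1]).round(4) for k in range(4)])
E
```

```text
(362.2, 100) [361.9  99.8] 32
(350.2, 205.5) [349.6 205. ] 25
(268.1, 198.9) [267.9 198.2] 25
ctr [0.5529 0.2026 0.058 ] yaw 85.11 85.05 [np.float64(0.12), np.float64(0.0999), np.float64(0.1199), np.float64(0.0997)]
```

Centre (.5529,.2026) and yaw 85.1, against the rack's (.5528,.2025) and 85.0.

```bash
python3 -c "
from station import *
print(close_job())"
```

```text
the job is handed in; nothing more can be done
None
```

The job is done and handed in: the board lies flat across both rack rails, measured under 1 mm and about 0.1° from centred and square, and the lifter is flat on the bench and released, at about 37 s of the 59 s.

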